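# Bolt the hatch of a terminal guard

## Task

On the blue terminal guard box, shoot the barrel bolt so that the hatch is locked: lift its red-knobbed handle up out of the parking notch, slide the bolt across to the yellow strike until the handle stands over the strike's notch, which lies 8 mm back from where the handle meets the strike's stop block, then turn the handle down until it lies fully home in that notch, and let go. Do it gently, without ramming or forcing the bolt against the stop or the edges, and leave the other things on the bench and on the guard where they are.

Things in the scene. Friction and masses are not known exactly. Their poses are not given: they have to be found in the camera images.
- guard: blue steel terminal guard box, fixed, 180 (x) by 360 (y) by 90 mm high; origin at the centre of its underside, z up, x from front to back. The barrel bolt lies on its top near the front edge, axis parallel to guard y at guard x = -65, z = 112 mm, and slides towards guard +y to lock. Steel blocks carry the rod 8 to 42 mm on the -y side and 118 to 140 mm on the +y side of the parked stem, 14 mm above the axis
- bolt_axis (a point): point on the bolt's axis where the stem stands at travel 0; fixed to the guard (guard x -65, y -90, z 112 mm), axes as the guard's. In front of the axis, 16 to 26 mm from it, stands a rail with its top 8 mm above the axis: the handle can lie down only in the parking notch (from 8 mm on the -y side to 7 mm on the +y side of here) or in the yellow strike's notch
- strike_rail (a point): point on the bolt's axis, fixed to the guard, at travel 71 mm: mid range of the locking notch. The YELLOW STRIKE is clamped up to 18 mm either way of it (setting not measured): notch centre at 53 to 89 mm travel, notch 12 mm along y (8 mm square stem: 2 mm play each way), lips on both sides. The stem meets the strike's stop block 8 mm past the notch centre; block 12 mm along y, 26 mm in front to 14 behind and 28 above the axis
- bolt: the bolt: steel rod, 14 mm diameter, with a handle at right angles to it. Origin on the rod's axis at the root of the handle; z runs along the handle to the knob, y along the rod (towards locked). It slides (about 3 N of friction) and turns (about 0.1 N m of friction) and stays where it is left. Gripped at the knob, friction on the pads adds to the turning force: 5 to 10 N at the knob in all
- knob (a point): centre of the red ball knob, 22 mm diameter, 62 mm from the bolt's axis on a flat-sided stem (square bar, 8 mm). With the handle lying down the ball hangs free, 37 mm in front of the guard's front face, at the axis' height; it can be pinched from above with the fingers on its -y and +y sides and pivots between the pads while the handle turns
- travel (a joint): slide of the bolt in m along the guard's +y; about 0 when parked; 0.061 to 0.097 (unknown) at the yellow stop, 0.008 less over the notch's centre
- turn (a joint): turn of the handle in rad about the bolt's axis: 0 straight up, 1.57 level, pointing to the front (guard -x), resting on the floor of a notch. Starts at 1.42 to 1.55. Below about 0.85 it is clear of the rail; out of the notches the rail stops it at 0.85 to 1.05
- bushing: Bystander, leave where it is: brass bushing, 32 mm across, 22 high, standing on the back of the guard's top; origin at its foot
- spacer: Bystander, leave where it is: copper spacer, 26 mm across, 30 high, standing on the back of the guard's top; origin at its foot
- meter: Bystander, leave where it is: yellow hand multimeter lying on the bench, 150 by 75 by 34 mm; origin under its centre
- wrench: Bystander, leave where it is: steel wrench lying on the bench in front of the guard; origin under it
- driver: Bystander, leave where it is: screwdriver lying on the bench; origin under it
- grease: Bystander, leave where it is: grease can, 60 mm across, 130 high; origin at its foot
- link: Bystander, leave where it is: copper bus link, 130 by 40 by 10 mm, lying on the bench; origin under its centre

How it is judged:
On the way, in this order (a step that is already met when the one before it is completed fails the run):
1. the handle is lifted clear of the parking notch and the rail (value of joint turn below 0.8 rad and value of joint travel below 0.02 m), for 0.05 s.
2. the bolt is slid across, with the handle still up (value of joint travel above 0.048 m and value of joint turn below 1.1 rad), for 0.1 s.
At the end, for the whole second after the job is handed in: The bolt is across (travel above 48 mm), its handle lies down in the locking notch (turn above 1.45 rad) and it is at rest and released (value of joint travel above 0.048 m and value of joint turn above 1.45 rad and linear speed of bolt below 0.01 m/s and angular speed of bolt below 0.1 rad/s); the robot touches nothing.
It fails at once if the bolt is rammed or forced against its stops, rail or notches (more than 60 N between bolt and guard) (contact force between bolt and guard above 60 N).
It fails at once if one of the seven bystanders is disturbed (moved more than 15 mm) (distance of any of bushing, spacer, meter, wrench, driver, grease, link from where it was at the start of the episode above 0.015 m).
It also fails if it takes over 51 s, if anything falls off the work surface, if the arm or the gripper's body presses on something with over 40 N, if the wrist force passes 120 N, or if a joint passes its speed limit or range.

## Robot

A 7-joint arm with a two-finger parallel gripper is mounted at the origin on the work surface. World frame = base frame: x ahead of the robot, y to its left, z up, the work surface at z = 0. Lengths are in m, angles in rad, forces in N, time in s.
With the tool pointing down it reaches from about 0.425 to 0.875 m from the base axis. Payload 4.7 kg.
Tool frame: the origin (TCP) lies on the centre line of the jaws, within the pads' length; the fingertips stand 14 mm ahead of it and the grasp point (between the pads) lies 5 mm behind it; z points along the fingers, y is the direction in which the jaws open and shut (so a half turn about z gives the same grasp; the last joint's range is limited). The gripper opens to 87 mm and grips with 3 to 60 N. Pads are 19 mm wide; open, the fingers measure 117 mm over their backs; the gripper's body (75 mm by 190 mm) begins 51 mm behind the grasp point.
Start: joints at [-1.29, 0.321, -0.07, 1.45, 0.023, 1.371, -0.057], TCP at [0.171, 0.627, 0.201] pointing down, gripper open.
Joint ranges: [-2.86, 2.86], [-0.3, 2.09], [-1.38, 1.24], [0.06, 2.45], [-1.56, 4.7], [0.09, 2.05], [-2.69, 2.69]. Speed limits (rad/s): [2.57, 2.57, 3.14, 3.14, 3.14, 3.14, 3.14].

## Interface

Orientations are given as a rotation vector (axis times angle).
In Python, from bench import env gives the robot as it stands. The module is installed in compiled form; this text tells all that it offers.
- The arm moves only by the tool drive_tool, never from a script. Its argument "moves" is a list of rows, each an object of numbers: "rx", "ry", "rz": the turn, a rotation vector about the tool's x, y, z normalised to -1 to 1, where 1 is 0.08 rad; "tx", "ty", "tz": the shift along the tool's x, y, z normalised to -1 to 1, where 1 is 0.03 m; "hand": the opening, from 0 (shut) to 1 (fully open). In form: [{"rx": .., "ry": .., "rz": .., "tx": .., "ty": .., "tz": .., "hand": ..}, ...]. A call has 1 to 8 rows; each row shifts and turns the commanded pose from where the row before left it, along the tool's axes as they then stand; what a row does not reach is not made up. A row lasts 1/10 s, in which the tool goes at most 50 mm and 8.59 degrees, less where a joint would pass 70% of its speed; a pose out of reach is approached as far as the arm can. A call with a number of a shift or a turn outside -1 to 1 is refused whole. A call with a gripper value outside its range is refused whole. The fingers move at their own pace and stop on an object; "force" is the grip in N (left out, the last holds). Time passes only in rows, so rows that do not move let the fingers close. It gives the time, the measured TCP pose, the force and the opening at its end, in the units of the state.
- env.read_state(): the state, without advancing time (a new reading comes with each control period).
- env.read_camera(name): name is "scene" or "top"; returns the picture (420x560x3 uint8, red, green, blue); there is no depth.
- env.get_calibration(name): a dict with "camera_matrix" (3x3 intrinsics, pixels), "extrinsics" (4x4, takes a point from camera to world coordinates). Camera axes: x right, y down, z forward; pixel columns grow to the right and rows downward; lengths in m; the calibration is good to about 2 mm. A picture is of the moment at which its call begins. get_calibration takes no time and is no camera call.
- env.job_done(): hands the job in, once; it reports no verdict.
The state is a dict: "time": time; "qpos": joint angles; "qvel": joint speeds; "tau": joint torques, N m; "tcp_pos": TCP position; "ee_rot": TCP orientation; "contact_force": force on the tool from outside, world axes, zero at the start; "ft_torque": the same for the moment, N m; "opening": opening from 0.0 (shut) to 1.0 (fully open).
Only numpy, scipy, OpenCV 4.12 (cv2) and the standard library are available. Lean on these libraries where they do the work, as an engineer would, in place of code of your own. Each camera call takes 0.05 s, during which the arm holds its last target. There are 200 camera calls.

## Working session

There is one attempt and no reset: what is moved stays moved. The work goes in short steps, Python scripts to look and compute and a tool call to move; the robot and the scene stay as the last step left them, time stands still between calls to the robot, and variables do not carry over. Pictures are saved under pics/ and viewed, about 8 in all and at most 12, crops included, and the job is handed in when it is done.

Besides the shell and the picture viewer there is one more tool, called after "Request:" as a command line: name --argument value ..., lists and objects as JSON in quotes. drive_tool: Moves the arm, as the interface text tells. Scaled input: -1 to 1 covers 0.03 m each way for a shift and 0.08 rad each way for a turn. Its arguments: {"type":"object","properties":{"moves":{"type":"array","items":{"type":"object","properties":{"rx":{"type":"number","minimum":-1,"maximum":1},"ry":{"type":"number","minimum":-1,"maximum":1},"rz":{"type":"number","minimum":-1,"maximum":1},"tx":{"type":"number","minimum":-1,"maximum":1},"ty":{"type":"number","minimum":-1,"maximum":1},"tz":{"type":"number","minimum":-1,"maximum":1},"hand":{"type":"number"}}}},"force":{"type":"number"}},"required":["moves"]}

```bash
mkdir -p pics
python3 - <<'E'
from bench import env
import cv2
for n in("scene","top"):
    im=env.read_camera(n); cv2.imwrite(f"pics/{n}0.png",im[:,:,::-1])
    c=env.get_calibration(n); print(n,c["camera_matrix"].round(1).tolist(),c["extrinsics"].round(4).tolist())
s=env.read_state()
for k in s: print(k,s[k])
E
```

```text
scene [[450.6, 0.0, 283.5], [0.0, 450.6, 209.4], [0.0, 0.0, 1.0]] [[-0.6389, 0.5013, -0.5835, 1.2548], [0.7691, 0.3991, -0.4992, 0.6267], [-0.0174, -0.7677, -0.6406, 0.8701], [0.0, 0.0, 0.0, 1.0]]
top [[523.4, 0.0, 271.3], [0.0, 523.4, 208.4], [0.0, 0.0, 1.0]] [[-0.0028, -0.9893, 0.1456, 0.3967], [-1.0, 0.0036, 0.0054, 0.0488], [-0.0059, -0.1456, -0.9893, 1.5323], [0.0, 0.0, 0.0, 1.0]]
time 0.1
qpos [-1.28990058  0.32171806 -0.07007549  1.45152434  0.02259891  1.37079937
 -0.05690578]
qvel [ 0.00081299 -0.00318707 -0.00041673 -0.00342311  0.00013105 -0.00055323
 -0.00090914]
tau [-2.61263622e-04 -4.92573845e+01 -4.05941913e-01 -3.13400388e+01
 -6.42351480e-02  3.95556504e-02  1.05423298e-04]
tcp_pos [0.17128461 0.62649034 0.20050524]
ee_rot [-4.17803459e-01 -3.11355694e+00  2.60379423e-03]
contact_force [ 0.22847416 -0.49590909  0.71121766]
ft_torque [ 0.06203354  0.01445727 -0.00064221]
opening 1.0015185354321243
```

View pics/scene0.png

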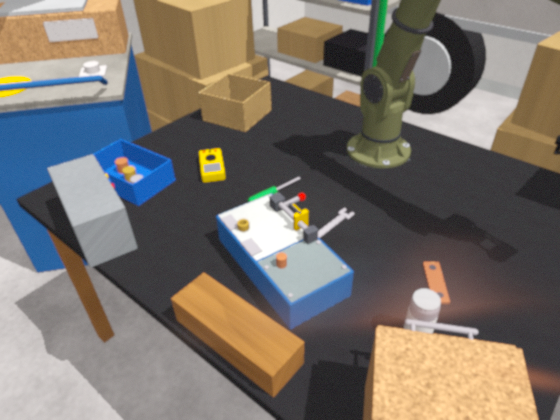

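View pics/top0.png

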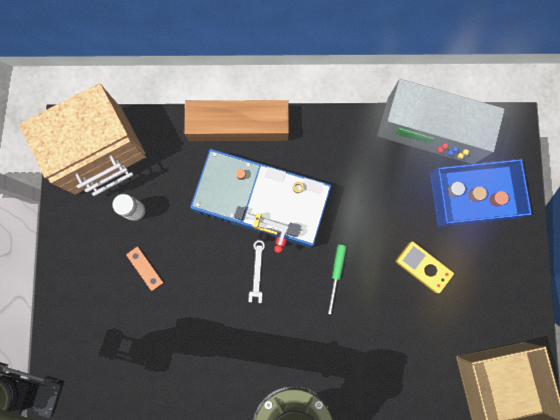

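Run:
```python
import cv2,numpy as np
a=cv2.imread("pics/top0.png")[140:260,180:340]; b=cv2.imread("pics/scene0.png")[170:330,205:365]
a=cv2.resize(a,(800,600),interpolation=3)
cv2.imwrite("pics/topc.png",a); cv2.imwrite("pics/scenec.png",cv2.resize(b,(600,600),interpolation=3))
```

```text
(no output)
```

View pics/topc.png

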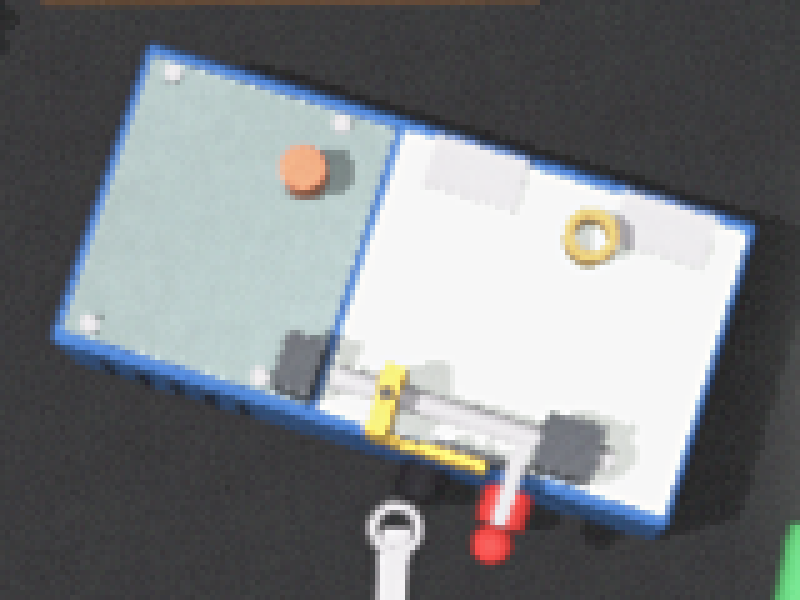

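View pics/scenec.png

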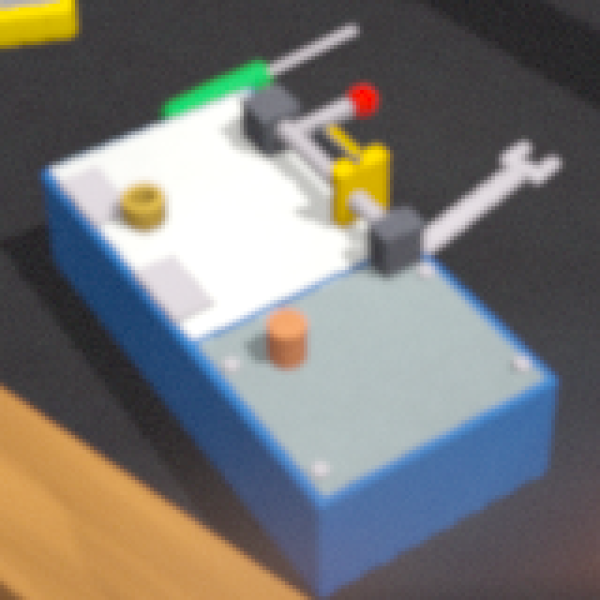

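```bash
cat > h.py <<'E'
import numpy as np
from scipy.optimize import least_squares
from bench import env
C={n:env.get_calibration(n) for n in("scene","top")}
def proj(n,P):
    K,E=C[n]["camera_matrix"],C[n]["extrinsics"]; p=(np.atleast_2d(P)-E[:3,3])@E[:3,:3]; q=p@K.T; return q[:,:2]/q[:,2:]
def back(n,uv,z):
    K,E=C[n]["camera_matrix"],C[n]["extrinsics"]; d=E[:3,:3]@np.linalg.solve(K,[*uv,1]); o=E[:3,3]; return o+d*(z-o[2])/d[2]
def g2w(g,P):
    x,y,a=g; c,s=np.cos(a),np.sin(a); P=np.atleast_2d(P); return np.c_[x+c*P[:,0]-s*P[:,1],y+s*P[:,0]+c*P[:,1],P[:,2]]
def w2g(g,P):
    x,y,a=g; c,s=np.cos(a),np.sin(a); d=np.atleast_2d(P)-[x,y,0]; return np.c_[c*d[:,0]+s*d[:,1],-s*d[:,0]+c*d[:,1],d[:,2]]
E
python3 - <<'E'
from h import *
top=np.array([[150,47],[752,225],[667,517],[57,332]])/5+[180,140]-.4
sc=np.array([[320,498],[45,172],[255,85],[555,378]])/3.75+[205,170]-.4
P=np.array([[90,180,90],[90,-180,90],[-90,-180,90],[-90,180,90]])/1e3
f=lambda g:np.r_[(proj("top",g2w(g,P))-top).ravel(),(proj("scene",g2w(g,P))-sc).ravel()]
for fn in (f,lambda g:f(g)[:8],lambda g:f(g)[8:]):
    r=least_squares(fn,[.6,.05,-.3]);print(r.x,r.fun.round(1))
g=least_squares(f,[.6,.05,-.3]).x
t=lambda u,v:np.array([u,v])/5+[180-.4,140-.4]
s=lambda u,v:np.array([u,v])/3.75+[205-.4,170-.4]
for nm,n,uv,z in[("knob","top",t(490,545),.115),("knob","scene",s(363,100),.115),("block top","top",t(388,402),.14),("blocktop -y edge mid","top",t(398,403),.14),
  ("block scene: top +y end pts","scene",s(388,150),.14),("block top scene","scene",s(347,180),.14),("stem root","top",t(522,437),.12),
  ("yellow bar end","top",t(488,467),.12),("dark+y","top",t(303,362),.126),("dark-y","top",t(568,445),.126)]:
    print(nm,(w2g(g,back(n,uv,z))*1e3).round(1))
np.save("g.npy",g); print(g2w(g,[[-.065,-.09,.112],[-.127,-.09,.112]]))
E
```

```text
[ 0.64408056  0.08750706 -0.30140314] [-0.5 -1.2  1.1 -0.3 -0.   2.7 -1.9  1.8 -1.   2.2 -2.  -0.6 -0.9 -0.6
  1.  -0.4]
[ 0.64631958  0.08658467 -0.29787268] [-0.3 -1.8  1.4 -1.3  0.5  1.7 -1.5  1.2]
[ 0.64168279  0.0877907  -0.30646378] [-0.7  1.7 -1.1 -1.3  0.1 -1.   1.5 -0.7]
knob [[-127.9  -89.6  115. ]]
knob [[-129.3  -89.3  115. ]]
block top [[-72.4 -15.3 140. ]]
blocktop -y edge mid [[-71.4 -20.6 140. ]]
block scene: top +y end pts [[-93.8  -9.1 140. ]]
block top scene [[-53.6   0.9 140. ]]
stem root [[-67.2 -89.1 120. ]]
yellow bar end [[-88.2 -76.3 120. ]]
dark+y [[-63.6  36.3 126. ]]
dark-y [[ -64.7 -114.2  126. ]]
[[0.55529327 0.0208601  0.112     ]
 [0.49608817 0.03926545 0.112     ]]
```

Request:
drive_tool --moves '[{"rz": 0.43,"hand": 0.7},{"tx": -0.5,"ty": -0.5,"hand": 0.7},{"tx": -0.9,"ty": -0.86,"hand": 0.7},{"tx": -0.9,"ty": -0.86,"hand": 0.7},{"tx": -0.9,"ty": -0.86,"hand": 0.7},{"tx": -0.9,"ty": -0.86,"hand": 0.7},{"tx": -0.9,"ty": -0.86,"hand": 0.7},{"tx": -0.9,"ty": -0.86,"hand": 0.7}]'

```text
schema error: expected keys rx, ry, rz, tx, ty, tz, hand
```

Request:
drive_tool --moves '[{"tx": -0.9,"ty": -0.86,"hand": 0.7},{"tx": -0.9,"ty": -0.86,"hand": 0.7},{"tx": -0.9,"ty": -0.86,"hand": 0.7},{"tx": -0.9,"ty": -0.86,"hand": 0.7},{"tx": -0.9,"ty": -0.86,"hand": 0.7},{"tx": -0.9,"ty": -0.86,"hand": 0.7},{"tx": -0.9,"ty": -0.86,"hand": 0.7},{"tx": -0.9,"ty": -0.86,"hand": 0.7}]'

```text
schema error: expected keys rx, ry, rz, tx, ty, tz, hand
```

```bash
cat > st.py <<'E'
from h import *
from scipy.spatial.transform import Rotation as R
s=env.read_state(); g=np.load("g.npy"); Rm=R.from_rotvec(s["ee_rot"]).as_matrix(); Y=Rm[:,1]
print("t",round(s["time"],2),"tcp guard mm",(w2g(g,s["tcp_pos"])*1e3).round(1),"yaw err",round(np.arctan2(Y[1],Y[0])-np.pi/2-g[2],3),"tz",Rm[:,2].round(3),"F guard",w2g([0,0,g[2]],s["contact_force"]).round(1),"open",round(s["opening"],3))
E
python3 st.py
```

```text
t 0.1 tcp guard mm [[-611.5  374.3  200.5]] yaw err 0.035 tz [-0.    -0.002 -1.   ] F guard [[ 0.4 -0.4  0.7]] open 1.002
```

Request:
drive_tool --moves '[{"rx": 0,"ry": 0,"rz": 0.43,"tx": 0,"ty": 0,"tz": 0,"hand": 0.7},{"rx": 0,"ry": 0,"rz": 0,"tx": -0.5,"ty": -0.5,"tz": 0,"hand": 0.7},{"rx": 0,"ry": 0,"rz": 0,"tx": -0.9,"ty": -0.86,"tz": 0,"hand": 0.7},{"rx": 0,"ry": 0,"rz": 0,"tx": -0.9,"ty": -0.86,"tz": 0,"hand": 0.7},{"rx": 0,"ry": 0,"rz": 0,"tx": -0.9,"ty": -0.86,"tz": 0,"hand": 0.7},{"rx": 0,"ry": 0,"rz": 0,"tx": -0.9,"ty": -0.86,"tz": 0,"hand": 0.7},{"rx": 0,"ry": 0,"rz": 0,"tx": -0.9,"ty": -0.86,"tz": 0,"hand": 0.7},{"rx": 0,"ry": 0,"rz": 0,"tx": -0.9,"ty": -0.86,"tz": 0,"hand": 0.7}]'

```text
time: 0.9
tcp_pos: [0.2905, 0.4107, 0.2011]
ee_rot: [-0.471, -3.106, 0.001]
contact_force: [0.8, 0.0, 1.6]
opening: 0.699
```

Request:
drive_tool --moves '[{"rx": 0,"ry": 0,"rz": 0,"tx": -0.9,"ty": -0.86,"tz": 0,"hand": 0.7},{"rx": 0,"ry": 0,"rz": 0,"tx": -0.9,"ty": -0.86,"tz": 0,"hand": 0.7},{"rx": 0,"ry": 0,"rz": 0,"tx": -0.9,"ty": -0.86,"tz": 0,"hand": 0.7},{"rx": 0,"ry": 0,"rz": 0,"tx": -0.9,"ty": -0.86,"tz": 0,"hand": 0.7},{"rx": 0,"ry": 0,"rz": 0,"tx": -0.9,"ty": -0.86,"tz": 0,"hand": 0.7},{"rx": 0,"ry": 0,"rz": 0,"tx": -0.9,"ty": -0.86,"tz": 0,"hand": 0.7},{"rx": 0,"ry": 0,"rz": 0,"tx": -0.9,"ty": -0.86,"tz": 0,"hand": 0.7},{"rx": 0,"ry": 0,"rz": 0,"tx": -0.9,"ty": -0.86,"tz": 0,"hand": 0.7}]'

```text
time: 1.7
tcp_pos: [0.4354, 0.1496, 0.2013]
ee_rot: [-0.471, -3.106, -0.0]
contact_force: [0.2, 0.4, -0.1]
opening: 0.705
```

```bash
python3 st.py
```

```text
t 1.7 tcp guard mm [[-217.7   -2.6  201.3]] yaw err 0.0 tz [-0.  0. -1.] F guard [[ 0.   0.4 -0.1]] open 0.705
```

Request:
drive_tool --moves '[{"rx": 0,"ry": 0,"rz": 0,"tx": -0.8,"ty": -0.75,"tz": 0,"hand": 0.7},{"rx": 0,"ry": 0,"rz": 0,"tx": -0.8,"ty": -0.75,"tz": 0,"hand": 0.7},{"rx": 0,"ry": 0,"rz": 0,"tx": -0.6,"ty": -0.6,"tz": 0,"hand": 0.7},{"rx": 0,"ry": 0,"rz": 0,"tx": -0.4,"ty": -0.4,"tz": 0.2,"hand": 0.7},{"rx": 0,"ry": 0,"rz": 0,"tx": -0.2,"ty": -0.2,"tz": 0.6,"hand": 0.7},{"rx": 0,"ry": 0,"rz": 0,"tx": 0,"ty": 0,"tz": 0.6,"hand": 0.7},{"rx": 0,"ry": 0,"rz": 0,"tx": 0,"ty": 0,"tz": 0,"hand": 0.7}]'

```text
time: 2.4
tcp_pos: [0.4892, 0.0482, 0.157]
ee_rot: [-0.472, -3.101, 0.003]
contact_force: [0.4, 0.7, 0.1]
opening: 0.701
```

```bash
python3 st.py
python3 - <<'E'
from h import *
import cv2
b=env.read_camera("scene")[150:290,225:365,::-1]
a=env.read_camera("top")[160:280,210:330,::-1]
cv2.imwrite("pics/p1.png",np.hstack([cv2.resize(a,(400,400),interpolation=2),cv2.resize(b,(400,400),interpolation=2)]))
E
```

```text
t 2.4 tcp guard mm [[-136.2  -83.5  157. ]] yaw err -0.001 tz [-0.005 -0.001 -1.   ] F guard [[0.2 0.8 0.1]] open 0.701
```

View pics/p1.png

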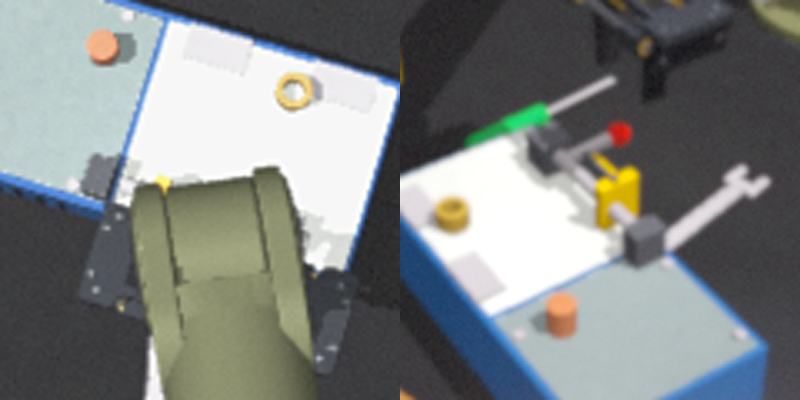

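Run:
```python
from h import *
g=np.load("g.npy"); s=env.read_state()
k=400/140
for nm,P in[("tcp",s["tcp_pos"]),("tip+",s["tcp_pos"]+g2w([0,0,g[2]],[0,.03,-.014])[0]),("tip-",s["tcp_pos"]+g2w([0,0,g[2]],[0,-.03,-.014])[0]),("knob",g2w(g,[-.127,-.0895,.116])[0])]:
    p=proj("scene",P)[0];q=proj("top",P)[0]; print(nm,(p-[225,150])*k+[400,0],(q-[210,160])*400/120)
```

```text
tcp [627.92929158  96.180187  ] [214.15420335 296.94567831]
tip+ [646.58821423 124.62789307] [178.09161044 287.06347071]
tip- [609.48827746  92.45431968] [250.30589169 309.27283356]
knob [616.18443648 132.05747119] [225.56936333 294.09794473]
```

Request:
drive_tool --moves '[{"rx": 0,"ry": 0,"rz": 0,"tx": -0.3,"ty": -0.2,"tz": 0,"hand": 0.7},{"rx": 0,"ry": 0,"rz": 0,"tx": 0,"ty": 0,"tz": 0,"hand": 0.7},{"rx": 0,"ry": 0,"rz": 0,"tx": 0,"ty": 0,"tz": 0,"hand": 0.7},{"rx": 0,"ry": 0,"rz": 0,"tx": 0,"ty": 0,"tz": 0,"hand": 0.7}]'

```text
time: 2.9
tcp_pos: [0.4983, 0.0406, 0.1598]
ee_rot: [0.471, 3.106, 0.001]
contact_force: [0.2, 0.3, 0.4]
opening: 0.699
```

```bash
python3 st.py
python3 - <<'E'
from h import *
import cv2
b=env.read_camera("scene")[120:240,240:360,::-1]
b=(255*(b/255.)**.45).astype('uint8')
cv2.imwrite("pics/p2.png",cv2.resize(b,(600,600),interpolation=2))
g=np.load("g.npy"); s=env.read_state()
for y in(.03,-.03):
  for z in(-.014,.03):print(y,z,(proj("scene",s["tcp_pos"]+g2w([0,0,g[2]],[0,y,z])[0])[0]-[240,120])*5)
E
```

```text
t 2.9 tcp guard mm [[-125.3  -88.1  159.8]] yaw err 0.0 tz [ 0.  0. -1.] F guard [[0.1 0.3 0.4]] open 0.699
0.03 -0.014 [335.4956893  368.26027614]
0.03 0.03 [336.88531561 300.16911374]
-0.03 -0.014 [271.23412132 311.9424149 ]
-0.03 0.03 [271.05536883 244.74904576]
```

View pics/p2.png

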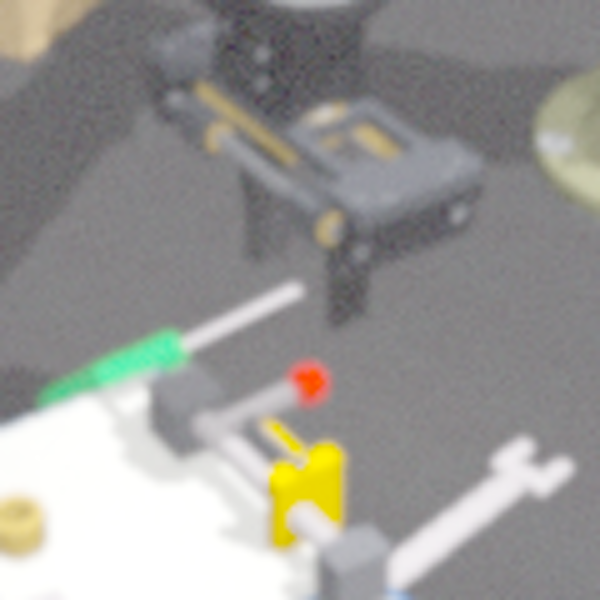

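Run:
```python
from h import *
print("origin",proj("top",[0,0,0]),proj("scene",[[0,0,0],[0,0,.05]]))
g=np.load("g.npy")
t=np.array([[150,47],[752,225],[667,517],[57,332]])/5+[180,140]-.4
sc=np.array([[320,498],[45,172],[255,85],[555,378]])/3.75+[205,170]-.4
P=np.array([[90,180,90],[90,-180,90],[-90,-180,90],[-90,180,90]])/1e3
for n,m in(("top",t),("scene",sc)):
    r=least_squares(lambda q:(proj(n,g2w(q[:3],P)+[0,0,q[3]])-m).ravel(),[*g,0]);print(n,r.x.round(4),r.fun.round(1))
    r=least_squares(lambda q:(proj(n,g2w(q[:3],P*[q[3],1,1]))-m).ravel(),[*g,1]);print(n,r.x.round(4),r.fun.round(1))
# bottom corners in scene: (323,593) crop
print((proj("scene",g2w(g,[[.09,.18,0],[.09,.18,.09]]))-[205,170])*3.75)
s=env.read_state()
print("body at +.09 in p1-crop",(proj("top",s["tcp_pos"]+[0,0,.09])-[210,160])/.3)
```

```text
origin [[292.49969891 429.33512951]] [[377.69411976 149.99832072]
 [379.3653329  137.77118801]]
top [ 0.6518  0.0874 -0.2977 -0.0326] [ 0.8 -0.7 -0.1 -1.  -0.7  0.6  0.   1. ]
top [ 0.6462  0.0866 -0.298   0.9492] [-0.8 -0.3  1.   0.3  0.9  0.2 -1.1 -0.3]
scene [ 0.6289  0.0771 -0.3029 -0.0178] [-0.4  0.7  0.2 -0.1  0.1  0.4  0.1 -1. ]
scene [ 0.6421  0.0879 -0.3084  0.9683] [ 0.2  1.2 -0.1 -1.6 -0.7 -0.6  0.4  0.1]
[[316.2204282  598.35457159]
 [314.78941614 504.89908035]]
body at +.09 in p1-crop [[225.40444269 278.69726854]]
```

Request:
drive_tool --moves '[{"rx": 0,"ry": 0,"rz": 0,"tx": 0,"ty": 0,"tz": 0.3,"hand": 0.7},{"rx": 0,"ry": 0,"rz": 0,"tx": 0,"ty": 0,"tz": 0.3,"hand": 0.7},{"rx": 0,"ry": 0,"rz": 0,"tx": 0,"ty": 0,"tz": 0.3,"hand": 0.7},{"rx": 0,"ry": 0,"rz": 0,"tx": 0,"ty": 0,"tz": 0,"hand": 0.7}]'

```text
time: 3.35
tcp_pos: [0.4967, 0.0403, 0.1305]
ee_rot: [-0.471, -3.103, 0.002]
contact_force: [-0.9, -0.8, -0.2]
opening: 0.702
```

```bash
python3 st.py
python3 - <<'E'
from h import *
import cv2
b=env.read_camera("scene")[120:240,240:360,::-1]
a=env.read_camera("top")[190:270,220:320,::-1]
f=lambda b,s:cv2.resize((255*(b/255.)**.45).astype('uint8'),s,interpolation=2)
cv2.imwrite("pics/p3.png",np.hstack([f(b,(400,400)),f(a,(400,320+80))]))
E
```

```text
t 3.35 tcp guard mm [[-126.8  -88.8  130.5]] yaw err 0.0 tz [-0.003 -0.001 -1.   ] F guard [[-0.6 -1.1 -0.2]] open 0.702
```

View pics/p3.png

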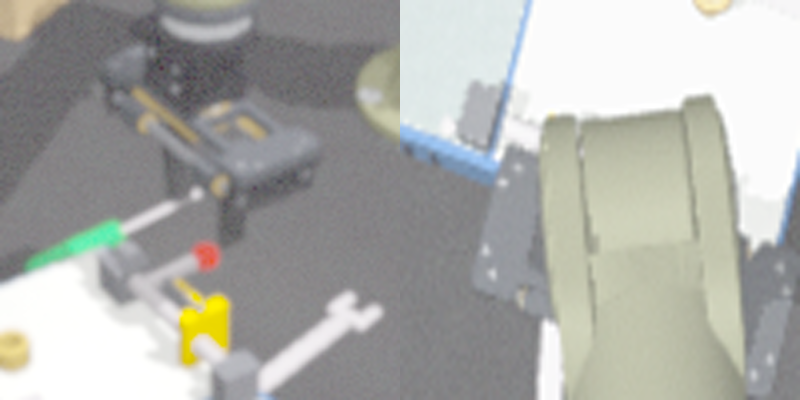

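Request:
drive_tool --moves '[{"rx": 0,"ry": 0,"rz": 0,"tx": 0,"ty": 0,"tz": 0.25,"hand": 0.7},{"rx": 0,"ry": 0,"rz": 0,"tx": 0,"ty": 0,"tz": 0.25,"hand": 0.5},{"rx": 0,"ry": 0,"rz": 0,"tx": 0,"ty": 0,"tz": 0,"hand": 0.4},{"rx": 0,"ry": 0,"rz": 0,"tx": 0,"ty": 0,"tz": 0,"hand": 0.3},{"rx": 0,"ry": 0,"rz": 0,"tx": 0,"ty": 0,"tz": 0,"hand": 0.2},{"rx": 0,"ry": 0,"rz": 0,"tx": 0,"ty": 0,"tz": 0,"hand": 0.15},{"rx": 0,"ry": 0,"rz": 0,"tx": 0,"ty": 0,"tz": 0,"hand": 0.15}]' --force 8

```text
time: 4.15
tcp_pos: [0.4983, 0.0405, 0.1177]
ee_rot: [0.471, 3.106, 0.0]
contact_force: [-0.4, 0.8, 0.1]
opening: 0.237
```

```bash
python3 st.py
```

```text
t 4.15 tcp guard mm [[-125.3  -88.1  117.7]] yaw err 0.0 tz [ 0.  0. -1.] F guard [[-0.6  0.6  0.1]] open 0.237
```

```bash
python3 - <<'E'
from h import *
import cv2
b=env.read_camera("scene")[140:220,260:340,::-1]
b=(255*(b/255.)**.45).astype('uint8')
cv2.imwrite("pics/p4.png",cv2.resize(b,(600,600),interpolation=2))
g=np.load("g.npy");print((proj("scene",g2w(g,[-.127,-.089,.116]))-[260,140])*7.5)
E
python3 st.py
```

```text
[[305.77403144 422.35952304]]
t 4.2 tcp guard mm [[-125.3  -88.1  117.7]] yaw err 0.0 tz [ 0.  0. -1.] F guard [[-0.3 -0.3 -0.1]] open 0.204
```

View pics/p4.png

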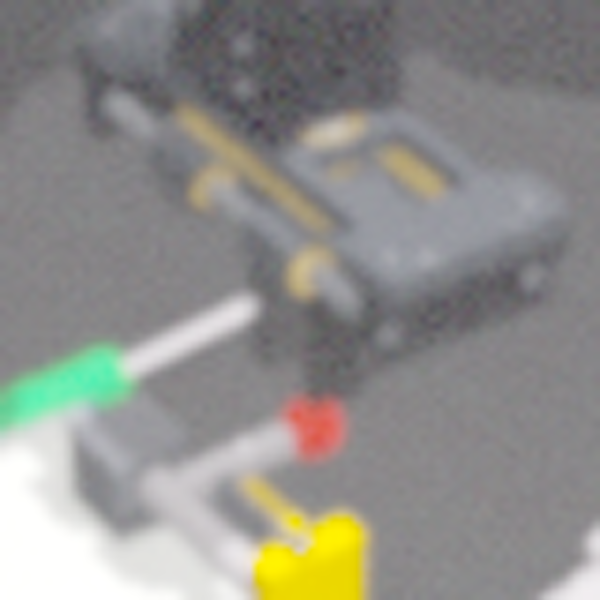

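Request:
drive_tool --moves '[{"rx": 0,"ry": 0,"rz": 0,"tx": 0,"ty": 0,"tz": 0,"hand": 0.7},{"rx": 0,"ry": 0,"rz": 0,"tx": 0,"ty": 0,"tz": 0,"hand": 0.7},{"rx": 0,"ry": 0,"rz": 0,"tx": 0,"ty": 0,"tz": 0,"hand": 0.7},{"rx": 0,"ry": 0,"rz": 0,"tx": 0,"ty": 0,"tz": 0,"hand": 0.7},{"rx": 0,"ry": 0,"rz": 0,"tx": 0,"ty": 0,"tz": 0.2,"hand": 0.7},{"rx": 0,"ry": 0,"rz": 0,"tx": 0,"ty": 0,"tz": 0.2,"hand": 0.7},{"rx": 0,"ry": 0,"rz": 0,"tx": 0,"ty": 0,"tz": 0.2,"hand": 0.7}]'

```text
time: 4.9
tcp_pos: [0.4979, 0.0405, 0.0987]
ee_rot: [-0.471, -3.106, 0.0]
contact_force: [0.9, -0.9, 0.3]
opening: 0.677
```

Request:
drive_tool --moves '[{"rx": 0,"ry": 0,"rz": 0,"tx": 0,"ty": 0,"tz": 0.2,"hand": 0.7},{"rx": 0,"ry": 0,"rz": 0,"tx": 0,"ty": 0,"tz": 0.2,"hand": 0.7},{"rx": 0,"ry": 0,"rz": 0,"tx": 0,"ty": 0,"tz": 0.2,"hand": 0.7},{"rx": 0,"ry": 0,"rz": 0,"tx": 0,"ty": 0,"tz": 0,"hand": 0.7}]'

```text
time: 5.3
tcp_pos: [0.4973, 0.0403, 0.0804]
ee_rot: [-0.471, -3.104, 0.001]
contact_force: [-0.4, 0.5, 0.4]
opening: 0.703
```

```bash
python3 st.py
python3 - <<'E'
from h import *
import cv2
b=env.read_camera("scene")[140:220,260:340,::-1]
a=env.read_camera("top")[190:270,220:320,::-1]
f=lambda b,s:cv2.resize((255*(b/255.)**.45).astype('uint8'),s,interpolation=2)
cv2.imwrite("pics/p5.png",np.hstack([f(b,(500,500))]))
E
```

```text
t 5.3 tcp guard mm [[-126.1  -88.6   80.4]] yaw err 0.0 tz [-0.002 -0.001 -1.   ] F guard [[-0.6  0.3  0.4]] open 0.703
```

View pics/p5.png

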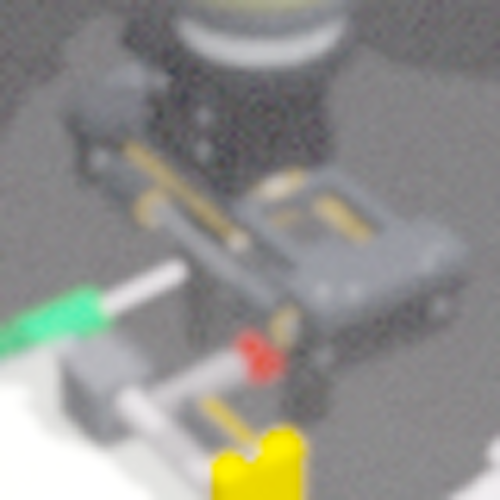

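Request:
drive_tool --moves '[{"rx": 0,"ry": 0,"rz": 0,"tx": 0,"ty": 0,"tz": 0,"hand": 0.3},{"rx": 0,"ry": 0,"rz": 0,"tx": 0,"ty": 0,"tz": 0,"hand": 0.3},{"rx": 0,"ry": 0,"rz": 0,"tx": 0,"ty": 0,"tz": 0,"hand": 0.2},{"rx": 0,"ry": 0,"rz": 0,"tx": 0,"ty": 0,"tz": 0,"hand": 0.15},{"rx": 0,"ry": 0,"rz": 0,"tx": 0,"ty": 0,"tz": 0,"hand": 0.15},{"rx": 0,"ry": 0,"rz": 0,"tx": 0,"ty": 0,"tz": 0,"hand": 0.15},{"rx": 0,"ry": 0,"rz": 0,"tx": 0,"ty": 0,"tz": 0,"hand": 0.15}]' --force 8

```text
time: 6.1
tcp_pos: [0.4982, 0.0406, 0.0815]
ee_rot: [0.471, 3.106, 0.0]
contact_force: [-0.6, -0.4, 0.2]
opening: 0.241
```

```bash
python3 st.py
```

```text
t 6.1 tcp guard mm [[-125.4  -88.1   81.5]] yaw err 0.0 tz [ 0.  0. -1.] F guard [[-0.4 -0.6  0.2]] open 0.241
```

Request:
drive_tool --moves '[{"rx": 0,"ry": 0,"rz": 0,"tx": 0,"ty": 0,"tz": 0,"hand": 0.15},{"rx": 0,"ry": 0,"rz": 0,"tx": 0,"ty": 0,"tz": 0,"hand": 0.15},{"rx": 0,"ry": 0,"rz": 0,"tx": 0,"ty": 0,"tz": 0,"hand": 0.15}]'

```text
time: 6.4
tcp_pos: [0.4982, 0.0405, 0.0815]
ee_rot: [0.471, 3.106, 0.0]
contact_force: [-0.0, 0.6, 0.1]
opening: 0.24
```

```bash
python3 st.py;  python3 - <<'E'
from h import *
import cv2
b=env.read_camera("scene")[140:220,260:340,::-1]
b=(255*(b/255.)**.45).astype('uint8')
cv2.imwrite("pics/p6.png",cv2.resize(b,(600,600),interpolation=2))
E
```

```text
t 6.4 tcp guard mm [[-125.4  -88.2   81.5]] yaw err 0.0 tz [ 0.  0. -1.] F guard [[-0.2  0.6  0.1]] open 0.24
```

Request:
drive_tool --moves '[{"rx": 0,"ry": 0,"rz": 0,"tx": 0,"ty": 0,"tz": 0,"hand": 0.1},{"rx": 0,"ry": 0,"rz": 0,"tx": 0,"ty": 0,"tz": 0,"hand": 0.1},{"rx": 0,"ry": 0,"rz": 0,"tx": -0.03,"ty": 0,"tz": -0.21,"hand": 0.1},{"rx": 0,"ry": 0,"rz": 0,"tx": -0.05,"ty": 0,"tz": -0.2,"hand": 0.1},{"rx": 0,"ry": 0,"rz": 0,"tx": -0.07,"ty": 0,"tz": -0.19,"hand": 0.1},{"rx": 0,"ry": 0,"rz": 0,"tx": -0.09,"ty": 0,"tz": -0.19,"hand": 0.1}]' --force 20

```text
time: 7.05
tcp_pos: [0.504, 0.0387, 0.1053]
ee_rot: [-0.47, -3.104, -0.0]
contact_force: [-2.3, 1.7, -2.8]
opening: 0.239
```

```bash
python3 st.py
```

```text
t 7.05 tcp guard mm [[-119.2  -88.2  105.3]] yaw err 0.001 tz [-0.002  0.001 -1.   ] F guard [[-2.7  0.9 -2.8]] open 0.239
```

Request:
drive_tool --moves '[{"rx": 0,"ry": 0,"rz": 0,"tx": -0.11,"ty": 0,"tz": -0.18,"hand": 0.1},{"rx": 0,"ry": 0,"rz": 0,"tx": -0.12,"ty": 0,"tz": -0.17,"hand": 0.1},{"rx": 0,"ry": 0,"rz": 0,"tx": -0.14,"ty": 0,"tz": -0.15,"hand": 0.1},{"rx": 0,"ry": 0,"rz": 0,"tx": -0.15,"ty": 0,"tz": -0.14,"hand": 0.1},{"rx": 0,"ry": 0,"rz": 0,"tx": 0,"ty": 0,"tz": 0,"hand": 0.1}]'

```text
time: 7.55
tcp_pos: [0.5207, 0.0335, 0.1257]
ee_rot: [0.472, 3.105, 0.001]
contact_force: [-5.8, 1.1, 5.7]
opening: 0.232
```

```bash
python3 st.py;  python3 - <<'E'
from h import *
import cv2
b=env.read_camera("scene")[120:220,245:345,::-1]
b=(255*(b/255.)**.5).astype('uint8')
cv2.imwrite("pics/p7.png",cv2.resize(b,(600,600),interpolation=2))
E
```

```text
t 7.55 tcp guard mm [[-101.8  -88.2  125.7]] yaw err -0.0 tz [ 0.001  0.    -1.   ] F guard [[-5.9 -0.7  5.7]] open 0.232
```

View pics/p7.png

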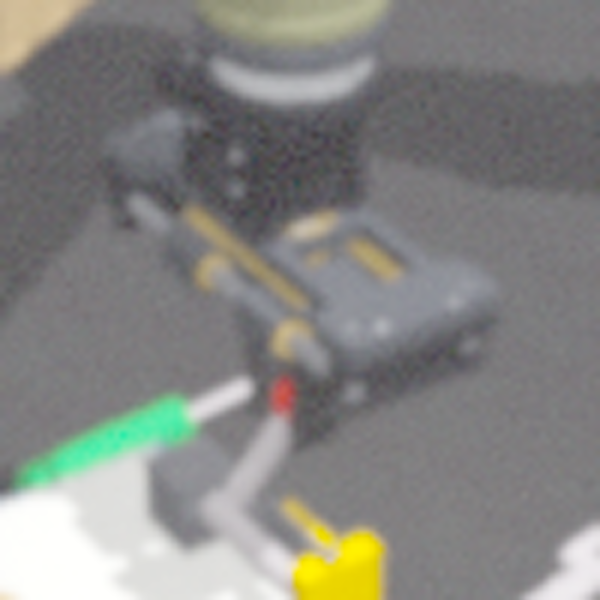

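Run:
```python
from h import *
g=np.load("g.npy")
uv=np.array([283,393])/6+[245-.4,120-.4]
for y in(-.09,-.087):
  for t in np.arange(.4,1.1,.1):
    print(y,round(t,2),(proj("scene",g2w(g,[-.065-.062*np.sin(t),y,.112+.062*np.cos(t)]))[0]-uv).round(1))
```

```text
-0.09 0.4 [-3.1  0. ]
-0.09 0.5 [-1.3  0.1]
-0.09 0.6 [0.4 0.4]
-0.09 0.7 [2.  0.9]
-0.09 0.8 [3.4 1.6]
-0.09 0.9 [4.7 2.5]
-0.09 1.0 [5.8 3.6]
-0.087 0.4 [-2.4  0.6]
-0.087 0.5 [-0.6  0.7]
-0.087 0.6 [1.1 1. ]
-0.087 0.7 [2.6 1.5]
-0.087 0.8 [4.1 2.2]
-0.087 0.9 [5.3 3.1]
-0.087 1.0 [6.5 4.1]
```

Request:
drive_tool --moves '[{"rx": 0,"ry": 0,"rz": 0,"tx": -0.14,"ty": 0,"tz": -0.16,"hand": 0.1},{"rx": 0,"ry": 0,"rz": 0,"tx": 0,"ty": 0,"tz": 0,"hand": 0.1},{"rx": 0,"ry": 0,"rz": 0,"tx": 0,"ty": 0.1,"tz": 0,"hand": 0.1},{"rx": 0,"ry": 0,"rz": 0,"tx": 0,"ty": 0.15,"tz": 0,"hand": 0.1},{"rx": 0,"ry": 0,"rz": 0,"tx": 0,"ty": 0.15,"tz": 0,"hand": 0.1}]'

```text
time: 8.1
tcp_pos: [0.528, 0.0431, 0.1292]
ee_rot: [0.473, 3.105, -0.002]
contact_force: [0.0, -3.4, -0.9]
opening: 0.237
```

```bash
python3 st.py
```

```text
t 8.1 tcp guard mm [[-97.7 -76.9 129.2]] yaw err -0.001 tz [ 0.001 -0.001 -1.   ] F guard [[ 1.  -3.3 -0.9]] open 0.237
```

Request:
drive_tool --moves '[{"rx": 0,"ry": 0,"rz": 0,"tx": 0,"ty": 0.15,"tz": 0,"hand": 0.1},{"rx": 0,"ry": 0,"rz": 0,"tx": 0,"ty": 0.15,"tz": 0,"hand": 0.1},{"rx": 0,"ry": 0,"rz": 0,"tx": 0,"ty": 0.15,"tz": 0,"hand": 0.1},{"rx": 0,"ry": 0,"rz": 0,"tx": 0,"ty": 0.15,"tz": 0,"hand": 0.1},{"rx": 0,"ry": 0,"rz": 0,"tx": 0,"ty": 0.15,"tz": 0,"hand": 0.1},{"rx": 0,"ry": 0,"rz": 0,"tx": 0,"ty": 0.1,"tz": 0,"hand": 0.1},{"rx": 0,"ry": 0,"rz": 0,"tx": 0,"ty": 0.05,"tz": 0,"hand": 0.1}]'

```text
time: 8.8
tcp_pos: [0.5358, 0.0699, 0.129]
ee_rot: [0.471, 3.106, -0.0]
contact_force: [3.1, -4.5, -4.9]
opening: 0.237
```

```bash
python3 st.py;  python3 - <<'E'
from h import *
import cv2
b=env.read_camera("scene")[120:220,245:345,::-1]
b=(255*(b/255.)**.5).astype('uint8')
cv2.imwrite("pics/p8.png",cv2.resize(b,(600,600),interpolation=2))
E
```

```text
t 8.8 tcp guard mm [[-98.2 -48.9 129. ]] yaw err 0.001 tz [ 0. -0. -1.] F guard [[ 4.3 -3.4 -4.9]] open 0.237
```

View pics/p8.png

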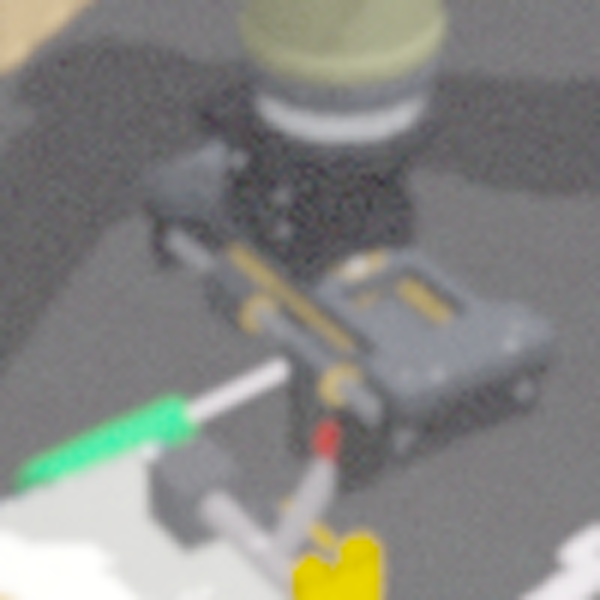

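Request:
drive_tool --moves '[{"rx": 0,"ry": 0,"rz": 0,"tx": -0.02,"ty": 0.06,"tz": 0.03,"hand": 0.1},{"rx": 0,"ry": 0,"rz": 0,"tx": 0,"ty": 0.06,"tz": 0,"hand": 0.1},{"rx": 0,"ry": 0,"rz": 0,"tx": 0,"ty": 0.06,"tz": 0,"hand": 0.1},{"rx": 0,"ry": 0,"rz": 0,"tx": 0,"ty": 0.06,"tz": 0,"hand": 0.1}]'

```text
time: 9.25
tcp_pos: [0.5376, 0.0771, 0.1285]
ee_rot: [-0.471, -3.105, -0.001]
contact_force: [-2.7, -3.0, 4.0]
opening: 0.231
```

```bash
python3 st.py
```

```text
t 9.25 tcp guard mm [[-98.6 -41.6 128.5]] yaw err 0.001 tz [-0.001  0.001 -1.   ] F guard [[-1.7 -3.7  4. ]] open 0.231
```

Request:
drive_tool --moves '[{"rx": 0,"ry": 0,"rz": 0,"tx": 0,"ty": 0.06,"tz": 0,"hand": 0.1},{"rx": 0,"ry": 0,"rz": 0,"tx": 0,"ty": 0.06,"tz": 0,"hand": 0.1},{"rx": 0,"ry": 0,"rz": 0,"tx": 0,"ty": 0.06,"tz": 0,"hand": 0.1}]'

```text
time: 9.55
tcp_pos: [0.5392, 0.0822, 0.1284]
ee_rot: [-0.471, -3.105, -0.001]
contact_force: [-4.7, -1.2, 3.8]
opening: 0.236
```

```bash
python3 st.py
```

```text
t 9.55 tcp guard mm [[-98.6 -36.2 128.4]] yaw err 0.001 tz [-0.001  0.001 -1.   ] F guard [[-4.1 -2.5  3.8]] open 0.236
```

Request:
drive_tool --moves '[{"rx": 0,"ry": 0,"rz": 0,"tx": 0,"ty": 0.05,"tz": 0,"hand": 0.1},{"rx": 0,"ry": 0,"rz": 0,"tx": 0,"ty": 0.05,"tz": 0,"hand": 0.1},{"rx": 0,"ry": 0,"rz": 0,"tx": 0,"ty": 0.05,"tz": 0,"hand": 0.1},{"rx": 0,"ry": 0,"rz": 0,"tx": 0,"ty": 0.05,"tz": 0,"hand": 0.1}]'

```text
time: 9.95
tcp_pos: [0.541, 0.088, 0.1284]
ee_rot: [-0.47, -3.105, -0.001]
contact_force: [-4.5, -1.6, 4.7]
opening: 0.235
```

```bash
python3 st.py
```

```text
t 9.95 tcp guard mm [[-98.6 -30.1 128.4]] yaw err 0.001 tz [-0.001  0.001 -1.   ] F guard [[-3.9 -2.9  4.7]] open 0.235
```

Request:
drive_tool --moves '[{"rx": 0,"ry": 0,"rz": 0,"tx": 0,"ty": 0.04,"tz": 0,"hand": 0.1},{"rx": 0,"ry": 0,"rz": 0,"tx": 0,"ty": 0.04,"tz": 0,"hand": 0.1}]'

```text
time: 10.15
tcp_pos: [0.5418, 0.0903, 0.1285]
ee_rot: [-0.47, -3.105, -0.001]
contact_force: [-4.6, -1.6, 4.2]
opening: 0.234
```

```bash
python3 st.py
```

```text
t 10.15 tcp guard mm [[-98.5 -27.7 128.5]] yaw err 0.001 tz [-0.001  0.001 -1.   ] F guard [[-3.9 -2.9  4.2]] open 0.234
```

Travel is about 60 mm with only sliding friction. I'll continue in 1 mm steps to feel for the stop.

Request:
drive_tool --moves '[{"rx": 0,"ry": 0,"rz": 0,"tx": 0,"ty": 0.035,"tz": 0,"hand": 0.1},{"rx": 0,"ry": 0,"rz": 0,"tx": 0,"ty": 0.035,"tz": 0,"hand": 0.1}]'

```text
time: 10.35
tcp_pos: [0.5424, 0.0923, 0.1285]
ee_rot: [-0.471, -3.105, -0.001]
contact_force: [-4.2, -2.0, 5.5]
opening: 0.236
```

Request:
drive_tool --moves '[{"rx": 0,"ry": 0,"rz": 0,"tx": 0,"ty": 0.035,"tz": 0,"hand": 0.1}]'

```text
time: 10.45
tcp_pos: [0.5427, 0.0933, 0.1285]
ee_rot: [-0.471, -3.105, -0.001]
contact_force: [-5.0, -2.3, 5.0]
opening: 0.238
```

```bash
python3 st.py
```

```text
t 10.45 tcp guard mm [[-98.5 -24.6 128.5]] yaw err 0.001 tz [-0.001  0.001 -1.   ] F guard [[-4.1 -3.7  5. ]] open 0.238
```

Request:
drive_tool --moves '[{"rx": 0,"ry": 0,"rz": 0,"tx": 0,"ty": 0.035,"tz": 0,"hand": 0.1}]'

```text
time: 10.55
tcp_pos: [0.543, 0.0942, 0.1284]
ee_rot: [-0.47, -3.105, -0.001]
contact_force: [-5.0, -2.2, 5.1]
opening: 0.236
```

Request:
drive_tool --moves '[{"rx": 0,"ry": 0,"rz": 0,"tx": 0,"ty": 0.035,"tz": 0,"hand": 0.1}]'

```text
time: 10.65
tcp_pos: [0.5433, 0.0953, 0.1285]
ee_rot: [-0.47, -3.105, -0.001]
contact_force: [-4.3, -1.5, 4.8]
opening: 0.238
```

```bash
python3 st.py
```

```text
t 10.65 tcp guard mm [[-98.5 -22.5 128.5]] yaw err 0.001 tz [-0.001  0.001 -1.   ] F guard [[-3.7 -2.7  4.8]] open 0.238
```

Request:
drive_tool --moves '[{"rx": 0,"ry": 0,"rz": 0,"tx": 0,"ty": 0.035,"tz": 0,"hand": 0.1}]'

```text
time: 10.75
tcp_pos: [0.5436, 0.0963, 0.1285]
ee_rot: [-0.471, -3.105, -0.001]
contact_force: [-3.5, -0.9, 4.6]
opening: 0.234
```

Request:
drive_tool --moves '[{"rx": 0,"ry": 0,"rz": 0,"tx": 0,"ty": 0.035,"tz": 0,"hand": 0.1}]'

```text
time: 10.85
tcp_pos: [0.5439, 0.0972, 0.1285]
ee_rot: [-0.47, -3.105, -0.001]
contact_force: [-4.8, -3.1, 5.1]
opening: 0.238
```

Request:
drive_tool --moves '[{"rx": 0,"ry": 0,"rz": 0,"tx": 0,"ty": 0.035,"tz": 0,"hand": 0.1}]'

```text
time: 10.95
tcp_pos: [0.5439, 0.0972, 0.1284]
ee_rot: [-0.471, -3.104, 0.002]
contact_force: [-7.3, -4.7, 6.6]
opening: 0.237
```

```bash
python3 st.py
```

```text
t 10.95 tcp guard mm [[-98.5 -20.5 128.4]] yaw err 0.0 tz [-0.002 -0.001 -1.   ] F guard [[-5.6 -6.6  6.6]] open 0.237
```

Request:
drive_tool --moves '[{"rx": 0,"ry": 0,"rz": 0,"tx": 0,"ty": 0.025,"tz": 0,"hand": 0.1}]'

```text
time: 11.05
tcp_pos: [0.5439, 0.0972, 0.1284]
ee_rot: [-0.472, -3.104, 0.003]
contact_force: [-6.9, -6.7, 7.3]
opening: 0.237
```

```bash
python3 st.py
```

```text
t 11.05 tcp guard mm [[-98.5 -20.5 128.4]] yaw err -0.0 tz [-0.003 -0.002 -1.   ] F guard [[-4.6 -8.4  7.3]] open 0.237
```

Request:
drive_tool --moves '[{"rx": 0,"ry": 0,"rz": 0,"tx": 0,"ty": -0.08,"tz": 0,"hand": 0.1},{"rx": 0,"ry": 0,"rz": 0,"tx": 0,"ty": -0.08,"tz": 0,"hand": 0.1},{"rx": 0,"ry": 0,"rz": 0,"tx": 0,"ty": -0.08,"tz": 0,"hand": 0.1},{"rx": 0,"ry": 0,"rz": 0,"tx": 0,"ty": -0.06,"tz": 0,"hand": 0.1},{"rx": 0,"ry": 0,"rz": 0,"tx": 0,"ty": 0,"tz": 0,"hand": 0.1}]'

```text
time: 11.55
tcp_pos: [0.5422, 0.0917, 0.1285]
ee_rot: [-0.469, -3.106, -0.004]
contact_force: [-2.9, 2.8, 3.7]
opening: 0.236
```

```bash
python3 st.py
```

```text
t 11.55 tcp guard mm [[-98.5 -26.2 128.5]] yaw err 0.002 tz [ 0.     0.002 -1.   ] F guard [[-3.6  1.8  3.7]] open 0.236
```

Request:
drive_tool --moves '[{"rx": 0,"ry": 0,"rz": 0,"tx": 0,"ty": -0.06,"tz": 0,"hand": 0.1},{"rx": 0,"ry": 0,"rz": 0,"tx": 0,"ty": 0,"tz": 0,"hand": 0.1}]'

```text
time: 11.75
tcp_pos: [0.5417, 0.0899, 0.1285]
ee_rot: [-0.469, -3.106, -0.004]
contact_force: [-3.4, 3.6, 4.4]
opening: 0.237
```

```bash
python3 st.py
```

```text
t 11.75 tcp guard mm [[-98.5 -28.1 128.5]] yaw err 0.002 tz [ 0.     0.002 -1.   ] F guard [[-4.3  2.4  4.4]] open 0.237
```

Request:
drive_tool --moves '[{"rx": 0,"ry": 0,"rz": 0,"tx": 0.17,"ty": -0.015,"tz": 0.12,"hand": 0.1},{"rx": 0,"ry": 0,"rz": 0,"tx": 0.15,"ty": 0,"tz": 0.14,"hand": 0.1},{"rx": 0,"ry": 0,"rz": 0,"tx": 0.14,"ty": 0,"tz": 0.15,"hand": 0.1},{"rx": 0,"ry": 0,"rz": 0,"tx": 0,"ty": 0,"tz": 0,"hand": 0.1}]'

```text
time: 12.15
tcp_pos: [0.5289, 0.0919, 0.1154]
ee_rot: [0.47, 3.104, 0.0]
contact_force: [2.4, 2.9, -2.3]
opening: 0.235
```

```bash
python3 st.py
```

```text
t 12.15 tcp guard mm [[-111.3  -30.   115.4]] yaw err 0.001 tz [ 0.002 -0.    -1.   ] F guard [[ 1.4  3.5 -2.3]] open 0.235
```

Request:
drive_tool --moves '[{"rx": 0,"ry": 0,"rz": 0,"tx": 0.06,"ty": 0,"tz": 0.085,"hand": 0.1},{"rx": 0,"ry": 0,"rz": 0,"tx": 0.06,"ty": 0,"tz": 0.085,"hand": 0.1}]'

```text
time: 12.35
tcp_pos: [0.5259, 0.0926, 0.1109]
ee_rot: [0.472, 3.104, 0.0]
contact_force: [3.9, 1.9, 0.4]
opening: 0.231
```

```bash
python3 st.py
```

```text
t 12.35 tcp guard mm [[-114.4  -30.3  110.9]] yaw err -0.0 tz [ 0.002 -0.    -1.   ] F guard [[3.1 3.  0.4]] open 0.231
```

Request:
drive_tool --moves '[{"rx": 0,"ry": 0,"rz": 0,"tx": -0.12,"ty": 0,"tz": -0.17,"hand": 0.1},{"rx": 0,"ry": 0,"rz": 0,"tx": 0,"ty": 0.07,"tz": 0,"hand": 0.1},{"rx": 0,"ry": 0,"rz": 0,"tx": 0,"ty": 0,"tz": 0,"hand": 0.1},{"rx": 0,"ry": 0,"rz": 0,"tx": 0,"ty": 0,"tz": 0,"hand": 0.1}]'

```text
time: 12.75
tcp_pos: [0.5288, 0.0919, 0.1157]
ee_rot: [-0.473, -3.105, 0.003]
contact_force: [1.5, -3.6, -1.8]
opening: 0.233
```

```bash
python3 st.py
```

```text
t 12.75 tcp guard mm [[-111.4  -30.1  115.7]] yaw err -0.001 tz [-0.001 -0.002 -1.   ] F guard [[ 2.5 -3.  -1.8]] open 0.233
```

Request:
drive_tool --moves '[{"rx": 0,"ry": 0,"rz": 0,"tx": 0.06,"ty": 0,"tz": 0.085,"hand": 0.1},{"rx": 0,"ry": 0,"rz": 0,"tx": 0.06,"ty": 0,"tz": 0.085,"hand": 0.1},{"rx": 0,"ry": 0,"rz": 0,"tx": 0,"ty": 0,"tz": 0,"hand": 0.1}]'

```text
time: 13.05
tcp_pos: [0.5259, 0.0941, 0.1105]
ee_rot: [0.472, 3.105, -0.001]
contact_force: [3.6, -3.9, -2.8]
opening: 0.233
```

```bash
python3 st.py
```

```text
t 13.05 tcp guard mm [[-114.8  -28.8  110.5]] yaw err -0.0 tz [ 0.001 -0.001 -1.   ] F guard [[ 4.6 -2.7 -2.8]] open 0.233
```

Request:
drive_tool --moves '[{"rx": 0,"ry": 0,"rz": 0,"tx": 0.05,"ty": 0,"tz": 0.09,"hand": 0.1},{"rx": 0,"ry": 0,"rz": 0,"tx": 0.05,"ty": 0,"tz": 0.09,"hand": 0.1}]'

```text
time: 13.25
tcp_pos: [0.5233, 0.0954, 0.1056]
ee_rot: [0.471, 3.104, 0.0]
contact_force: [3.4, -4.7, -0.1]
opening: 0.24
```

```bash
python3 st.py
```

```text
t 13.25 tcp guard mm [[-117.6  -28.4  105.6]] yaw err 0.0 tz [ 0.002 -0.    -1.   ] F guard [[ 4.6 -3.5 -0.1]] open 0.24
```

Request:
drive_tool --moves '[{"rx": 0,"ry": 0,"rz": 0,"tx": 0.045,"ty": 0,"tz": 0.095,"hand": 0.1},{"rx": 0,"ry": 0,"rz": 0,"tx": 0.045,"ty": 0,"tz": 0.095,"hand": 0.1}]'

```text
time: 13.45
tcp_pos: [0.5207, 0.0963, 0.0999]
ee_rot: [0.471, 3.105, 0.0]
contact_force: [3.1, -3.6, 0.9]
opening: 0.235
```

```bash
python3 st.py
```

```text
t 13.45 tcp guard mm [[-120.4  -28.2   99.9]] yaw err 0.0 tz [ 0.001 -0.    -1.   ] F guard [[ 4.1 -2.5  0.9]] open 0.235
```

Request:
drive_tool --moves '[{"rx": 0,"ry": 0,"rz": 0,"tx": 0.035,"ty": 0,"tz": 0.1,"hand": 0.1},{"rx": 0,"ry": 0,"rz": 0,"tx": 0.035,"ty": 0,"tz": 0.1,"hand": 0.1},{"rx": 0,"ry": 0,"rz": 0,"tx": 0.025,"ty": 0,"tz": 0.1,"hand": 0.1},{"rx": 0,"ry": 0,"rz": 0,"tx": 0.025,"ty": 0,"tz": 0.1,"hand": 0.1}]'

```text
time: 13.85
tcp_pos: [0.5171, 0.0975, 0.0878]
ee_rot: [0.471, 3.105, 0.0]
contact_force: [2.4, -4.0, 1.9]
opening: 0.235
```

```bash
python3 st.py
```

```text
t 13.85 tcp guard mm [[-124.2  -28.2   87.8]] yaw err 0.0 tz [ 0.001  0.    -1.   ] F guard [[ 3.5 -3.1  1.9]] open 0.235
```

Request:
drive_tool --moves '[{"rx": 0,"ry": 0,"rz": 0,"tx": 0.015,"ty": 0,"tz": 0.1,"hand": 0.1},{"rx": 0,"ry": 0,"rz": 0,"tx": 0.015,"ty": 0,"tz": 0.1,"hand": 0.1}]'

```text
time: 14.05
tcp_pos: [0.5162, 0.0978, 0.0818]
ee_rot: [0.471, 3.105, 0.0]
contact_force: [3.1, -3.8, 2.1]
opening: 0.231
```

```bash
python3 st.py
```

```text
t 14.05 tcp guard mm [[-125.2  -28.1   81.8]] yaw err 0.0 tz [ 0.001  0.    -1.   ] F guard [[ 4.1 -2.7  2.1]] open 0.231
```

Request:
drive_tool --moves '[{"rx": 0,"ry": 0,"rz": 0,"tx": 0.0,"ty": 0,"tz": 0.06,"hand": 0.1}]'

```text
time: 14.15
tcp_pos: [0.516, 0.0978, 0.0798]
ee_rot: [0.471, 3.106, 0.0]
contact_force: [2.8, -3.9, 1.6]
opening: 0.237
```

Request:
drive_tool --moves '[{"rx": 0,"ry": 0,"rz": 0,"tx": 0.0,"ty": 0,"tz": 0.06,"hand": 0.1}]'

```text
time: 14.25
tcp_pos: [0.5159, 0.0979, 0.0782]
ee_rot: [0.471, 3.106, 0.0]
contact_force: [1.0, -4.1, 6.3]
opening: 0.237
```

Request:
drive_tool --moves '[{"rx": 0,"ry": 0,"rz": 0,"tx": 0.0,"ty": 0,"tz": 0.05,"hand": 0.1}]'

```text
time: 14.35
tcp_pos: [0.5159, 0.098, 0.0773]
ee_rot: [-0.471, -3.106, -0.001]
contact_force: [-0.9, -4.3, 11.0]
opening: 0.238
```

Request:
drive_tool --moves '[{"rx": 0,"ry": 0,"rz": 0,"tx": 0.0,"ty": 0,"tz": 0.03,"hand": 0.1}]'

```text
time: 14.45
tcp_pos: [0.516, 0.098, 0.077]
ee_rot: [-0.471, -3.106, -0.001]
contact_force: [-2.5, -4.1, 12.6]
opening: 0.235
```

Request:
drive_tool --moves '[{"rx": 0,"ry": 0,"rz": 0,"tx": 0,"ty": 0,"tz": 0.04,"hand": 0.1},{"rx": 0,"ry": 0,"rz": 0,"tx": 0,"ty": 0,"tz": 0,"hand": 0.1}]'

```text
time: 14.65
tcp_pos: [0.516, 0.098, 0.0762]
ee_rot: [-0.471, -3.106, -0.002]
contact_force: [-2.0, -5.0, 14.1]
opening: 0.236
```

Request:
drive_tool --moves '[{"rx": 0,"ry": 0,"rz": 0,"tx": 0,"ty": 0,"tz": 0,"hand": 0.4},{"rx": 0,"ry": 0,"rz": 0,"tx": 0,"ty": 0,"tz": 0,"hand": 0.7},{"rx": 0,"ry": 0,"rz": 0,"tx": 0,"ty": 0,"tz": 0,"hand": 0.7},{"rx": 0,"ry": 0,"rz": 0,"tx": 0,"ty": 0,"tz": 0,"hand": 0.7},{"rx": 0,"ry": 0,"rz": 0,"tx": 0,"ty": 0,"tz": 0,"hand": 0.7}]'

```text
time: 15.15
tcp_pos: [0.5154, 0.0983, 0.0742]
ee_rot: [-0.47, -3.105, -0.0]
contact_force: [1.3, -0.2, 0.6]
opening: 0.603
```

```bash
python3 st.py
```

```text
t 15.15 tcp guard mm [[-126.1  -27.9   74.2]] yaw err 0.001 tz [-0.001  0.    -1.   ] F guard [[1.2 0.2 0.6]] open 0.603
```

Request:
drive_tool --moves '[{"rx": 0,"ry": 0,"rz": 0,"tx": 0,"ty": 0,"tz": 0,"hand": 0.7},{"rx": 0,"ry": 0,"rz": 0,"tx": 0,"ty": 0,"tz": -0.3,"hand": 0.7},{"rx": 0,"ry": 0,"rz": 0,"tx": 0,"ty": 0,"tz": -0.6,"hand": 0.7},{"rx": 0,"ry": 0,"rz": 0,"tx": 0,"ty": 0,"tz": -0.8,"hand": 0.7},{"rx": 0,"ry": 0,"rz": 0,"tx": 0,"ty": 0,"tz": -0.8,"hand": 0.7},{"rx": 0,"ry": 0,"rz": 0,"tx": 0,"ty": 0.5,"tz": -0.8,"hand": 0.7},{"rx": 0,"ry": 0,"rz": 0,"tx": 0,"ty": 0.9,"tz": -0.4,"hand": 0.7},{"rx": 0,"ry": 0,"rz": 0,"tx": 0,"ty": 0.9,"tz": 0,"hand": 0.7}]'

```text
time: 15.95
tcp_pos: [0.5383, 0.1646, 0.1891]
ee_rot: [0.473, 3.101, 0.006]
contact_force: [0.5, -0.1, -0.4]
opening: 0.7
```

Request:
drive_tool --moves '[{"rx": 0,"ry": 0,"rz": 0,"tx": 0,"ty": 0.9,"tz": 0,"hand": 0.7},{"rx": 0,"ry": 0,"rz": 0,"tx": 0,"ty": 0.9,"tz": 0,"hand": 0.7},{"rx": 0,"ry": 0,"rz": 0,"tx": 0,"ty": 0.9,"tz": 0,"hand": 0.7},{"rx": 0,"ry": 0,"rz": 0,"tx": 0,"ty": 0.9,"tz": 0,"hand": 0.7},{"rx": 0,"ry": 0,"rz": 0,"tx": 0,"ty": 0.4,"tz": 0,"hand": 0.7},{"rx": 0,"ry": 0,"rz": 0,"tx": 0,"ty": 0,"tz": 0,"hand": 0.7},{"rx": 0,"ry": 0,"rz": 0,"tx": 0,"ty": 0,"tz": 0,"hand": 0.7}]'

```text
time: 16.65
tcp_pos: [0.572, 0.2767, 0.1857]
ee_rot: [0.473, 3.106, -0.002]
contact_force: [-0.4, -0.9, 0.1]
opening: 0.7
```

```bash
python3 st.py;  python3 - <<'E'
from h import *
import cv2
s0=env.read_camera("scene")[:,:,::-1];t0=env.read_camera("top")[:,:,::-1]
cv2.imwrite("pics/p9.png",np.hstack([cv2.resize(s0[150:250,245:345],(400,400),interpolation=2),cv2.resize(t0[180:280,230:330],(400,400),interpolation=2)]))
g=np.load("g.npy")
def red(im):
    m=((im[:,:,2]>150)&(im[:,:,1]<70)&(im[:,:,0]<70)).astype('uint8')
    n,_,st,c=cv2.connectedComponentsWithStats(m); return [(c[i].round(1),st[i,4]) for i in range(1,n) if st[i,4]>4]
print(red(s0),red(t0))
for t in(1.3,1.45,1.57):
    P=g2w(g,[-.065-.062*np.sin(t),-.09+.0597,.112+.062*np.cos(t)]); print(t,proj("scene",P),proj("top",P))
E
```

```text
t 16.65 tcp guard mm [[-125.   159.3  185.7]] yaw err -0.001 tz [-0.    -0.001 -1.   ] F guard [[-0.1 -1.   0.1]] open 0.7
[(array([314.9, 208.7]), np.int32(52))] [(array([284.2, 242.8]), np.int32(8))]
1.3 [[312.95451118 204.35233236]] [[256.87533194 240.62054161]]
1.45 [[313.43063778 206.80845195]] [[256.78809356 241.54403256]]
1.57 [[313.4992348  208.92824263]] [[256.82972436 241.9292489 ]]
```

View pics/p9.png

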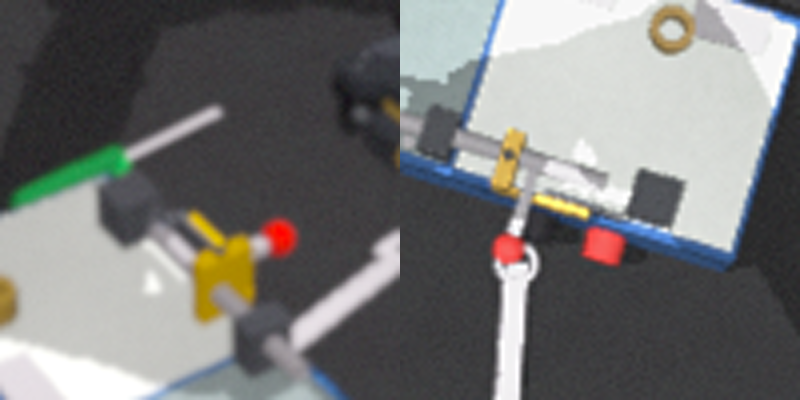

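```bash
python3 -c "
from bench import env
print(env.job_done())"
```

```text
the job is handed in; nothing more can be done
None
```

The bolt is across and its handle lies down in the yellow strike's notch. The job was handed in at about 16.8 s of the 51 s allowed.

**What I did:** I lifted the handle to about 0.55 rad and slid the bolt across against roughly 3 N of friction. It touched the stop with about 8 N at roughly 67.7 mm travel. I then backed off 8 mm, turned the handle down until it rested on the notch floor at about 14 N, let go and moved the arm away.

**Last checks:**
- **Handle:** in the final scene picture the knob is at pixel row 208.7. I predicted 208.9 for fully home (1.57 rad) and 206.8 for 1.45 rad, so it looks home. The margin is only about 2 pixels.
- **Forces:** the highest force in any reading was about 16 N. I could not read the force between bolt and guard directly.
- **Release:** the gripper is open and well clear of the bolt.
- **Bystanders:** I saw no sign that any had moved, but the final pictures were crops, so I did not check all seven individually.

**What disagreed or went wrong:**
- **Gripper height:** the gripper stood about 35 mm higher than its height reading implied. A first close at the stated height shut on air above the knob, so I aligned by the camera picture instead.
- **Back-off:** the first attempt went about 2 mm too far because of lag in the arm. I lifted the handle slightly and corrected this before lowering it into the notch.

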